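# Hold a tube box down on the touch mixer

### The arm

A 7-joint arm with a two-finger parallel gripper is mounted at the origin on the work surface. World frame = base frame: x ahead of the robot, y to its left, z up, the work surface at z = 0. Lengths are in m, angles in rad, forces in N, time in s.
With the tool pointing down it reaches from about 0.425 to 0.875 m from the base axis. Payload 8.4 kg.
Tool frame: the origin (TCP) lies between the finger pads, 19 mm behind the fingertips; this is the grasp point; z points along the fingers, y is the line along which they close (so a half turn about z gives the same grasp; the last joint's range is limited). The gripper opens to 87 mm and grips with 3 to 60 N. Pads are 19 mm wide; open, the fingers measure 117 mm over their backs; the gripper's body (75 mm by 190 mm) begins 51 mm behind the grasp point.
Start: joints at [-1.249, 0.333, 0.04, 1.465, -0.013, 1.343, -0.059], TCP at [0.266, 0.593, 0.241] pointing down, gripper open.
Joint ranges: [-2.58, 2.58], [-0.38, 2.09], [-1.3, 1.39], [0.25, 2.4], [-1.5, 4.64], [0.08, 2.09], [-2.65, 2.65]. Speed limits (rad/s): [2.22, 2.22, 2.79, 2.79, 3.14, 3.14, 3.14].

### API

Orientations are given as a unit quaternion [x, y, z, w].
In Python, from workcell import env, viewer, ticket gives the robot as it stands.
- The arm moves only by the tool send_rows, never from a script. Its argument "moves" is text: rows parted by semicolons, each of 5 numbers parted by spaces: the shift along the tool's x, y, z in cm, then the turn about the tool's z in rad, then the opening, from -1 (shut) to 1 (fully open). A call has 1 to 10 rows; each row shifts and turns the commanded pose from where the row before left it, along the tool's axes as they then stand; what a row does not reach is not made up. A row lasts 1/8 s, in which the tool goes at most 62.5 mm and 10.7 degrees, less where a joint would pass 70% of its speed; a pose out of reach is approached as far as the arm can. A call with a gripper value outside its range is refused whole. The fingers move at their own pace and stop on an object; the grip force is fixed at half the most. Time passes only in rows, so rows that do not move let the fingers close. It gives the time, the measured TCP pose, the force, the opening and the grip force at its end, in the units of the state.
- env.read_state(): the state, without advancing time (a new reading comes with each control period).
- viewer.camera(name): name is "scene" or "top" or "wrist"; returns a dict with "image" (480x640x3 uint8, red, green, blue), "z_map" (480x640 float32, m along the optical axis (not along the pixel's ray), 0 where there is no reading), "K" (3x3 intrinsics, pixels), "k1" (the pictures are not rectified: a ray, as slopes to the right and down, at radius r is drawn at 1 + k1 r^2 times it, then the intrinsics apply), "rvec" (rotation vector, rad) and "tvec" (3), from world to camera coordinates, as OpenCV has them. Camera axes: x right, y down, z forward; pixel columns grow to the right and rows downward; lengths in m; the calibration is good to about 2 mm. A picture is of the moment at which its call begins.
- ticket.hand_in(): hands the job in; it is judged then, once.
The state is a dict: "time_s": time; "qpos": joint angles; "dq": joint speeds; "joint_efforts": joint torques, N m; "ee_pos": TCP position; "tcp_rot": TCP orientation; "wrist_force": force on the tool from outside, world axes, zero at the start; "wrist_torque": the same for the moment, N m; "width": finger opening in m; "gripper_force": force on a finger pad.
Only numpy, scipy, OpenCV 4.12 (cv2) and the standard library are available. Lean on these libraries where they do the work, as an engineer would, in place of code of your own. Each camera call takes 0.05 s, during which the arm holds its last target. There are 200 camera calls.

### The job

Mix the tubes in the low oblong tube box: set the box level, centred and lengthways on the narrow raised pad of the touch mixer and let go of it. Then press down on the middle of its lid with the fingertips until the sprung pad is about half-way down its 12 mm travel, never letting the pad reach its bottom stop, and finish while still holding it there: the program ends pressing, nothing is let go. Keep the box level throughout and leave the other boxes and everything else on the bench where they are.

Things in the scene. Friction and masses are not known exactly. Their poses are not given: they have to be found in the camera images.
- tube_box: The tube box to mix: low oblong closed box, 110 (x) by 58 (y) by 50 (z) mm, opaque below, with a clear flat lid fixed on it (one rigid piece), 6 by 3 white tube caps seen inside; 0.2 to 0.31 kg. Starts on the bench. Origin: centre of its underside; x along its length, z up; the ends are alike. The only tube box nearly twice as long as wide.
- mixer: Touch mixer: pale box-shaped housing fixed to the bench, 170 (x) by 130 (y) mm, 85 mm high, dark foot and grey top, with a narrow dark rubber pad on a steel stem above it. Origin: centre of its underside on the bench; x along its 170 mm length (dark display and knob on its -x end), z up.
- pad_top (a point): Centre of the top face of the mixer's pad, a flat rubber plate 90 (x) by 44 (y) by 12 mm thick; x along its length, parallel to the mixer's x, z up. Up (unpressed) its top is 119 mm above the bench, directly over the mixer's origin; this point moves with the pad.
- pad (a joint): How far the pad is pressed straight down, in m: 0 is up, 0.012 is the bottom stop; half-way is 0.006. Preloaded spring, 0.7 N per mm: the box's weight alone does not move it; with the box on it a push of about 2.4 N (1.7 to 2.9) on the lid starts it moving, about 6.6 N (5.9 to 7.1) holds it half-way, about 10.8 N bottoms it.
- square_box: Bystander tube box, square, 90 by 90 by 50 mm, same materials as the oblong one. Origin: centre of its underside. Leave it.
- tall_box: Bystander tube box, short and taller, 75 by 58 by 70 mm, same materials. Origin: centre of its underside. Leave it.
- beaker: Bystander glass beaker, 84 mm wide, 110 mm high. Origin: centre of its underside. Leave it.
- pipette: Bystander pipette lying on the bench, about 240 mm long, 34 mm high. Origin: on the bench under its handle. Leave it.
- marker: Bystander white marker pen lying on the bench to the robot's left, 120 mm long. Origin: under the middle of its barrel. Leave it.
There are look-alikes about, which are no part of the job. What is shaped like the tube_box but purple or turquoise is not meant.

How it is judged:
On the way:
1. the oblong box stands level, centred and lengthways on the unpressed pad, let go (horizontal distance between tube_box and pad_top below 0.012 m and z of tube_box in the frame of pad_top between -0.003 and 0.003 m and angle between the x axis of tube_box and the x axis of pad_top, either way round below 0.2 rad and angle between tube_box's own z axis and vertical below 0.06 rad and linear speed of tube_box below 0.01 m/s and contact force between each of the arm, the fingers and tube_box below 0.1 N and value of joint pad below 0.0015 m), for 0.2 s.
At the end, for the whole second after the job is handed in: The oblong box is level (0.06 rad) on the pad, its middle within 12 mm of the pad's middle and its length within 0.2 rad of the pad's, at rest, while the fingertips press on its lid from above (over 2 N, tool point above the lid) and hold the pad 3.5 to 8.5 mm down (horizontal distance between tube_box and pad_top below 0.012 m and z of tube_box in the frame of pad_top between -0.003 and 0.003 m and angle between the x axis of tube_box and the x axis of pad_top, either way round below 0.2 rad and angle between tube_box's own z axis and vertical below 0.06 rad and linear speed of tube_box below 0.01 m/s and value of joint pad between 0.0035 and 0.0085 m and contact force between the fingers and tube_box above 2 N and z of the grasp point in the frame of tube_box above 0.052 m); the arm keeps its last pose, push and grip.
It fails at once if the pad is pushed to its bottom stop (past 11.2 mm) (value of joint pad above 0.0112 m).
It fails at once if the tube box is tipped more than 0.4 rad (angle between tube_box's own z axis and vertical above 0.4 rad).
It fails at once if another thing on the bench is moved more than 30 mm (distance of any of square_box, tall_box, beaker, pipette, marker from where it was at the start of the episode above 0.03 m).
It also fails if it takes over 56 s, if anything falls off the work surface, if the arm or the gripper's body presses on something with over 40 N, if the wrist force passes 120 N, or if a joint passes its speed limit or range.

## Working session

There is one attempt and no reset: what is moved stays moved. The work goes in short steps, Python scripts to look and compute and a tool call to move; the robot and the scene stay as the last step left them, time stands still between calls to the robot, and variables do not carry over. Pictures are saved under pics/ and viewed, at most 10 in all, crops included, and the job is handed in when it is done.

Besides the shell and the picture viewer there is one more tool, called after "Call:" as name(argument=value, ...), one argument or row to a line, values as JSON. send_rows: Moves the arm, as the interface text tells. Its arguments: {"type":"object","properties":{"moves":{"type":"string"}},"required":["moves"]}

```bash
ls; mkdir -p pics; python3 - <<'E'
from workcell import env, viewer
import cv2,pickle
print(env.read_state())
for n in("scene","top"):
    c=viewer.camera(n); pickle.dump(c,open(n+'.pkl','wb'))
    cv2.imwrite(f'pics/{n}0.png',c['image'][:,:,::-1]); print(n,c['K'],c['k1'],c['rvec'],c['tvec'])
E
```

```text
pics
{'time_s': 0.0, 'qpos': array([-1.24919629,  0.33392168,  0.0398822 ,  1.46626148, -0.01338338,
        1.34328624, -0.05851521]), 'dq': array([-9.61902512e-04, -6.03464720e-04,  7.22650876e-04, -4.90188604e-04,
        8.25883430e-04,  8.86722894e-04, -8.90334601e-05]), 'joint_efforts': array([-4.38214029e-04, -6.56342769e+01,  1.33432578e+00, -4.03794122e+01,
       -6.00500288e-02,  4.44689649e-02,  1.14844229e-04]), 'ee_pos': array([0.26537776, 0.59288709, 0.24035719]), 'tcp_rot': array([ 2.08868884e-01,  9.77943322e-01, -7.98644110e-04, -1.04698157e-04]), 'wrist_force': array([ 1.2252609 , -0.09310282, -0.11863131]), 'wrist_torque': array([-0.03153938,  0.01306988, -0.04021064]), 'gripper_force': 0.0, 'width': 0.08735658273424046}
scene [[506.82411704   0.         320.14514673]
 [  0.         506.82411704 239.76062585]
 [  0.           0.           1.        ]] 0.03666608594177648 [ 0.67811108  2.81018946 -0.81915902] [ 0.44265159 -0.18692965  1.46744734]
top [[458.69406134   0.         320.44960487]
 [  0.         458.69406134 237.3609403 ]
 [  0.           0.           1.        ]] -0.08468019813248354 [ 2.16440848 -2.11381175  0.1810906 ] [0.05218839 0.52170153 1.03102104]
```

View pics/top0.png

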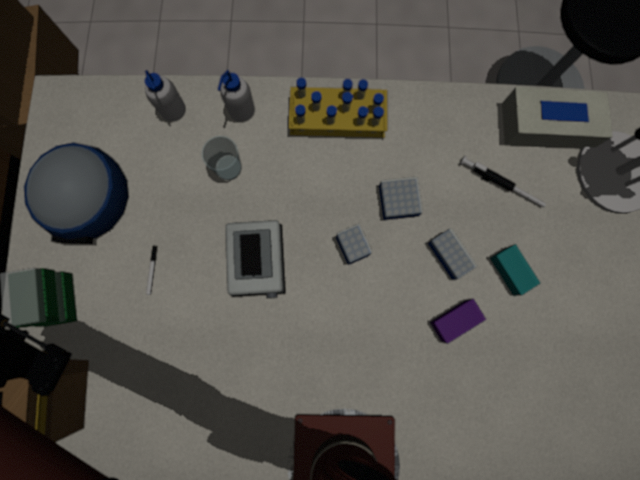

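View pics/scene0.png

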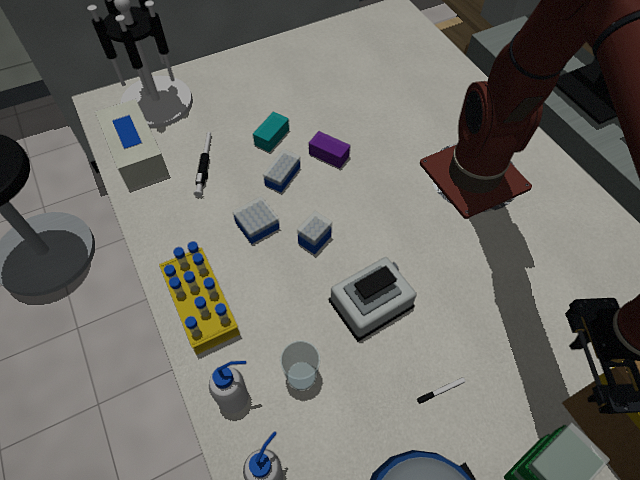

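The top view shows these candidates: grey-lidded oblong (451,254), square (400,198), small tall box (352,243), turquoise (516,269) and purple (459,320). By the description I choose (451,254). The mixer is at (254,257) with its dark pad at (250,254). Next I measure both and check the choice in a crop.

```bash
cat >h.py <<'E'
import numpy as np,cv2,pickle
def rays(c,uv):
    d=np.array([c['k1'],0,0,0,0.])
    uv=np.asarray(uv,float).reshape(-1,1,2)
    n=cv2.undistortPointsIter(uv,c['K'],d,None,None,(3,50,1e-9))[:,0]
    R=cv2.Rodrigues(c['rvec'])[0]; t=np.ravel(c['tvec'])
    return -R.T@t, np.c_[n,np.ones(len(n))]@R   # centre, dirs with unit depth
def onplane(c,uv,z):
    o,d=rays(c,uv); return o+d*((z-o[2])/d[:,2])[:,None]
def cloud(c):
    v,u=np.mgrid[:480,:640]; o,d=rays(c,np.c_[u.ravel(),v.ravel()])
    return (o+d*c['z_map'].reshape(-1,1)).reshape(480,640,3)
def rect(xy):
    (a,b),(w,h),_=r=cv2.minAreaRect(np.float32(xy*1000))
    p=cv2.boxPoints(r); e=[p[1]-p[0],p[2]-p[1]]; e=max(e,key=np.linalg.norm)
    return np.round([a,b,max(w,h),min(w,h)],1), round(float(np.arctan2(e[1],e[0])%np.pi),3)
E
python3 - <<'E'
from h import *
for n,bx,px in(("top",(451,254),(250,254)),("scene",(282,171),(377,283))):
    c=pickle.load(open(n+'.pkl','rb')); P=cloud(c); h=P[...,2]
    for nm,(u,v),lo,hi in(("box",bx,.042,.058),("pad",px,.109,.127),("mixtop",px,.075,.095)):
        m=((h>lo)&(h<hi)).astype(np.uint8)
        w=np.zeros_like(m); w[max(0,v-60):v+60,max(0,u-60):u+60]=1; m*=w
        k,l,s,ce=cv2.connectedComponentsWithStats(m)
        i=l[v,u] if nm!="mixtop" else 1+np.argmax(s[1:,4])
        q=P[l==i]; print(n,nm,i,len(q),round(float(h[v,u]),4),np.median(q[:,2]).round(4),rect(q[:,:2]))
c=pickle.load(open('top.pkl','rb'))
cv2.imwrite('pics/crop.png',cv2.resize(c['image'][180:350,330:550,::-1],None,fx=3.4,fy=3.4,interpolation=cv2.INTER_CUBIC))
E
```

```text
top box 2 1194 0.0468 0.0507 (array([ 489.1, -248.5,  111.8,   59.9]), 0.614)
top pad 1 860 0.1231 0.12 (array([467.8, 216.7,  90.8,  45.2]), 0.084)
top mixtop 1 2275 0.1231 0.0788 (array([467.4, 216.3, 161.2, 121.3]), 0.093)
scene box 3 666 0.0475 0.0501 (array([ 491.8, -245.9,  113.4,   61.6]), 0.618)
scene pad 1 742 0.1196 0.1192 (array([469.8, 218.5,  91.4,  45.4]), 0.088)
scene mixtop 3 1684 0.1196 0.0815 (array([470.4, 218.8, 160.4, 119.7]), 0.081)
```

View pics/crop.png

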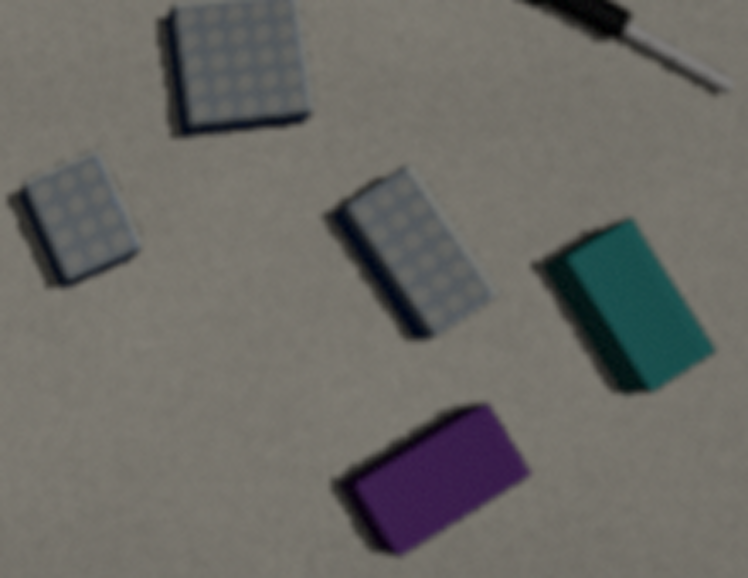

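The crop confirms it: the oblong 6x3-cap box is in the middle at crop (415,255), and the purple and turquoise decoys stand apart from it. Both views agree within about 3 mm, and the heights and sizes match those given. I take the box at (0.4905, -0.247) with yaw 0.616, and the pad at (0.469, 0.2175) with yaw 0.085.

```bash
cat >>h.py <<'E'
def to(x,y,z,yaw,s=None,quiet=0):
    from workcell import env
    from scipy.spatial.transform import Rotation as Ro
    s=s or env.read_state(); M=Ro.from_quat(s['tcp_rot']).as_matrix()
    sh=M.T@(np.array([x,y,z])-s['ee_pos'])*100
    psi=np.arctan2(M[1,0],M[0,0]); turn=(psi-yaw+np.pi/2)%np.pi-np.pi/2
    print('shift cm',sh.round(2),'turn',round(turn,3),'psi',round(psi,3),'tilt',round(float(np.arccos(-M[2,2])),4),
      'q7',round(s['qpos'][6],2),'F',s['wrist_force'].round(2),'w',round(s['width'],4),'t',s['time_s'])
E
python3 -c "
from h import *
to(.469,.2175,.24,.085); to(.4905,-.247,.24,.616)"
```

```text
shift cm [-33.92 -25.95   0.09] turn -0.506 psi 2.721 tilt 0.0014 q7 -0.06 F [-0.66  0.09  0.33] w 0.0868 t 0.1
shift cm [-54.86 -67.47   0.15] turn -1.037 psi 2.721 tilt 0.0014 q7 -0.06 F [-0.66  0.09  0.33] w 0.0868 t 0.1
```

Call:
send_rows(
  moves="-4.25 -3.25 0 0 1;-4.25 -3.25 0 0 1;-4.25 -3.25 0 0 1;-4.25 -3.25 0 0 1;-4.25 -3.25 0 0 1;-4.25 -3.25 0 0 1;-4.25 -3.25 0 0 1;-4.25 -3.25 0 0 1",
)

```text
time_s: 1.1
ee_pos: [0.4701, 0.2154, 0.2411]
tcp_rot: [0.209, 0.978, -0.0, -0.0]
wrist_force: [1.4, 0.3, 0.0]
width: 0.0867
gripper_force: 0.0
```

Call:
send_rows(
  moves="-2.3 -4.6 0 0 1;-2.3 -4.6 0 0 1;-2.3 -4.6 0 0 1;-2.3 -4.6 0 0 1;-2.3 -4.6 0 0 1;-2.3 -4.6 0 0 1;-2.3 -4.6 0 0 1;-2.3 -4.6 0 0 1;-2.3 -4.6 0 0 1",
)

```text
time_s: 2.22
ee_pos: [0.4892, -0.2468, 0.2412]
tcp_rot: [0.209, 0.978, 0.0, 0.0]
wrist_force: [1.3, 0.6, 0.9]
width: 0.087
gripper_force: 0.0
```

Call:
send_rows(
  moves="0 0 0 0.175 1;0 0 0 0.175 1;0 0 0 0.175 1;0 0 0 0.175 1;0 0 0 0.175 1;0 0 0 0.175 1;0 0 0 0.175 1;0 0 0 0.175 1;0 0 0 0.175 1;0 0 0 0.175 1",
)

```text
time_s: 3.48
ee_pos: [0.4892, -0.2453, 0.241]
tcp_rot: [0.886, 0.464, -0.0, -0.0]
wrist_force: [0.3, 0.8, -0.2]
width: 0.0868
gripper_force: 0.0
```

```bash
python3 -c "
from h import *
to(.4905,-.247,.12,.616)"
```

```text
shift cm [-0.07  0.21 12.1 ] turn 0.349 psi 0.965 tilt 0.0006 q7 -0.07 F [ 0.31  0.83 -0.21] w 0.0868 t 3.475
```

Call:
send_rows(
  moves="0 0.2 2 0.175 1;0 0 2 0.175 1;0 0 2 0 1;0 0 2 0 1;0 0 0 0 1;0 0 0 0 1",
)

```text
time_s: 4.22
ee_pos: [0.4913, -0.2469, 0.1617]
tcp_rot: [0.952, 0.306, 0.0, 0.0]
wrist_force: [0.2, -0.1, -0.5]
width: 0.0871
gripper_force: 0.0
```

```bash
python3 - <<'E'
from h import *
from workcell import viewer
c=viewer.camera('wrist'); pickle.dump(c,open('w1.pkl','wb')); P=cloud(c)
m=((P[...,2]>.042)&(P[...,2]<.058)&(np.hypot(P[...,0]-.49,P[...,1]+.247)<.09)).astype(np.uint8)
k,l,s,_=cv2.connectedComponentsWithStats(m); i=1+np.argmax(s[1:,4])
print(s[i],rect(P[l==i][:,:2]))
cv2.imwrite('pics/w1.png',c['image'][:,:,::-1])
to(.4905,-.247,.033,.616)
E
```

```text
[  277   159    84   132 10495] (array([ 497.9, -243.3,   94.9,   57.6]), 0.597)
shift cm [-0.09 -0.06 12.89] turn 0.005 psi 0.621 tilt 0.001 q7 -0.32 F [-0.15  0.62 -0.09] w 0.0868 t 4.275
```

View pics/w1.png

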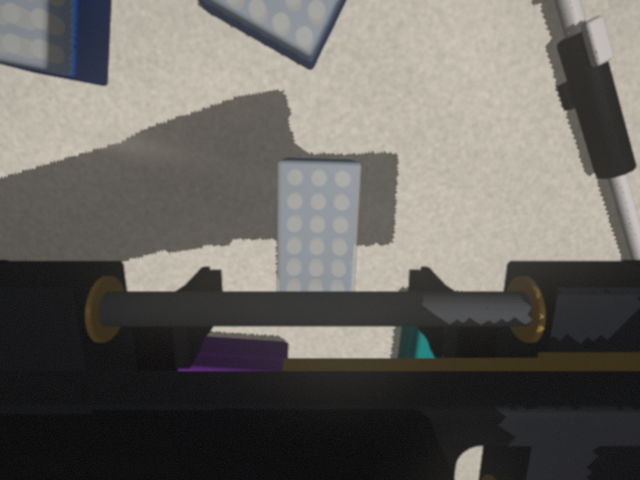

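The wrist view shows the box lid between columns 278 and 358, centred between the fingertips at 215 and 412, with clear space beside it. I descend and grip.

Call:
send_rows(
  moves="-0.1 -0.1 3 0 1;0 0 3 0 1;0 0 3 0 1;0 0 2 0 1;0 0 1.2 0 1;0 0 0.7 0 1;0 0 0 0 1;0 0 0 0 1",
)

```text
time_s: 5.28
ee_pos: [0.4902, -0.2465, 0.0329]
tcp_rot: [0.952, 0.305, 0.0, 0.0]
wrist_force: [-0.3, -0.6, 0.1]
width: 0.0868
gripper_force: 0.0
```

Call:
send_rows(
  moves="0 0 0 0 0.4;0 0 0 0 0.2;0 0 0 0 -0.2;0 0 0 0 -0.6;0 0 0 0 -1;0 0 0 0 -1;0 0 0 0 -1;0 0 0 0 -1",
)

```text
time_s: 6.28
ee_pos: [0.4899, -0.2464, 0.0324]
tcp_rot: [0.952, 0.305, 0.0, 0.0]
wrist_force: [2.3, -0.9, 1.4]
width: 0.0581
gripper_force: 29.9
```

Call:
send_rows(
  moves="0 0 -1 0 -1;0 0 -2 0 -1;0 0 -2.5 0 -1;0 0 -2.5 0 -1;0 0 -2.5 0 -1;0 0 -2.5 0 -1;0 0 -2 0 -1;0 0 -1.5 0 -1;0 0 0 0 -1",
)

```text
time_s: 7.4
ee_pos: [0.4902, -0.2464, 0.1982]
tcp_rot: [0.952, 0.306, 0.001, 0.0]
wrist_force: [-0.2, -0.1, -3.3]
width: 0.0577
gripper_force: 29.9
```

```bash
python3 -c "
from h import *
to(.469,.2175,.2,.085)"
```

```text
shift cm [ 25.27 -38.96  -0.18] turn 0.536 psi 0.621 tilt 0.0016 q7 -0.36 F [-0.2  -0.12 -3.34] w 0.0577 t 7.4
```

Call:
send_rows(
  moves="0.9 -1.4 0 0 -1;1.8 -2.8 0 0 -1;1.8 -2.8 0 0 -1;1.8 -2.8 0 0 -1;1.8 -2.8 0 0 -1;1.8 -2.8 0 0 -1;1.8 -2.8 0 0 -1;1.8 -2.8 0 0 -1",
)

```text
time_s: 8.4
ee_pos: [0.4766, 0.0041, 0.1965]
tcp_rot: [0.952, 0.305, -0.001, -0.0]
wrist_force: [-0.2, -0.2, -2.7]
width: 0.0577
gripper_force: 29.9
```

Call:
send_rows(
  moves="1.8 -2.8 0 0 -1;1.8 -2.8 0 0 -1;1.8 -2.8 0 0 -1;1.8 -2.8 0 0 -1;1.8 -2.8 0 0 -1;1.8 -2.8 0 0 -1;0.9 -1.4 0 0 -1;0 0 0 0 -1",
)

```text
time_s: 9.4
ee_pos: [0.4663, 0.2194, 0.1966]
tcp_rot: [0.952, 0.306, -0.001, 0.001]
wrist_force: [0.0, -0.6, -2.5]
width: 0.0579
gripper_force: 29.9
```

Call:
send_rows(
  moves="0 0 0 0.134 -1;0 0 0 0.134 -1;0 0 0 0.134 -1;0 0 0 0.134 -1;0 0 0 0 -1;0 0 0 0 -1;0 0 0 0 -1",
)

```text
time_s: 10.28
ee_pos: [0.4667, 0.2188, 0.1972]
tcp_rot: [0.999, 0.043, -0.0, 0.0]
wrist_force: [-0.4, 0.6, -2.0]
width: 0.0583
gripper_force: 29.9
```

```bash
python3 - <<'E'
from h import *
from workcell import viewer,env
s=env.read_state(); print(s['ee_pos'])
for n in ('top','scene'):
    c=viewer.camera(n); P=cloud(c)
    cv2.imwrite(f'pics/{n}1.png',c['image'][:,:,::-1])
    z0=s['ee_pos'][2]+.017
    m=((abs(P[...,2]-z0)<.008)&(np.hypot(P[...,0]-.469,P[...,1]-.2175)<.1)).astype(np.uint8)
    k,l,st,_=cv2.connectedComponentsWithStats(m); i=1+np.argmax(st[1:,4]); q=P[l==i]
    print(n,st[i],np.median(q[:,2]),rect(q[:,:2]))
to(.469,.2175,.153,.085)
E
```

```text
[0.46672337 0.21876909 0.19723347]
top [250 221   7   7  34] 0.2156545373104295 (array([516.2, 198.2,  12.7,  12. ]), 0.268)
scene [353 253  30  31 515] 0.2149596687358042 (array([501.1, 222. ,  59.5,  44.5]), 1.631)
shift cm [0.22 0.17 4.43] turn 0.001 psi 0.086 tilt 0.0001 q7 -1.94 F [-0.05 -0.37 -2.6 ] w 0.0581 t 10.375
```

View pics/scene1.png

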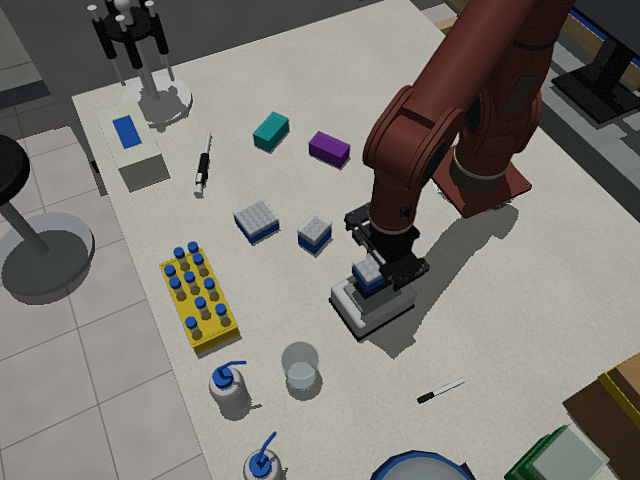

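The scene view shows the box held over the mixer at about (368,273), level, with all bystanders where they were. Its visible +x end puts the box centre within about 2 mm of the TCP. I correct by +2/+1.5 mm and lower.

Call:
send_rows(
  moves="0.2 0.15 0.5 0 -1;0 0 1 0 -1;0 0 1 0 -1;0 0 1 0 -1;0 0 0.6 0 -1;0 0 0.2 0 -1;0 0 0 0 -1;0 0 0 0 -1",
)

```text
time_s: 11.38
ee_pos: [0.469, 0.218, 0.1546]
tcp_rot: [0.999, 0.042, 0.0, -0.0]
wrist_force: [0.3, -0.9, -2.5]
width: 0.0576
gripper_force: 29.9
```

Call:
send_rows(
  moves="0 0 0.1 0 -1;0 0 0 0 -1;0 0 0 0 -1",
)

```text
time_s: 11.75
ee_pos: [0.4688, 0.2179, 0.1533]
tcp_rot: [0.999, 0.042, 0.0, -0.0]
wrist_force: [-0.5, 0.1, -2.4]
width: 0.0576
gripper_force: 29.9
```

```bash
python3 -c "
from h import *
to(.469,.2175,.1515,.085)"
```

```text
shift cm [0.02 0.04 0.18] turn -0.0 psi 0.085 tilt 0.0001 q7 -1.9 F [-0.49  0.1  -2.44] w 0.0576 t 11.75
```

Call:
send_rows(
  moves="0 0 0.1 0 -1;0 0 0 0 -1;0 0 0 0 -1",
)

```text
time_s: 12.12
ee_pos: [0.4688, 0.2178, 0.1522]
tcp_rot: [0.999, 0.042, -0.0, 0.0]
wrist_force: [-0.0, 0.5, -3.1]
width: 0.0576
gripper_force: 29.9
```

Call:
send_rows(
  moves="0 0 0.1 0 -1;0 0 0 0 -1;0 0 0 0 -1",
)

```text
time_s: 12.5
ee_pos: [0.4689, 0.2179, 0.1514]
tcp_rot: [0.999, 0.042, 0.0, -0.0]
wrist_force: [-0.4, 0.7, 0.4]
width: 0.0576
gripper_force: 29.9
```

Contact: the wrist force rose from -2.5 to +0.4 N at the expected height. I release.

Call:
send_rows(
  moves="0 0 0 0 0.45;0 0 0 0 0.5;0 0 0 0 0.6;0 0 0 0 0.8;0 0 0 0 1;0 0 0 0 1;0 0 0 0 1",
)

```text
time_s: 13.38
ee_pos: [0.4688, 0.2178, 0.1512]
tcp_rot: [0.999, 0.042, -0.0, 0.0]
wrist_force: [0.7, -0.4, 0.4]
width: 0.0865
gripper_force: 0.0
```

Call:
send_rows(
  moves="0 0 -1 0 1;0 0 -2 0 1;0 0 -2.5 0 1;0 0 -2.5 0 1;0 0 -2 0 1;0 0 0 0 1",
)

```text
time_s: 14.12
ee_pos: [0.4697, 0.2182, 0.2531]
tcp_rot: [0.999, 0.042, 0.001, -0.001]
wrist_force: [-0.7, 0.4, -0.9]
width: 0.0868
gripper_force: 0.0
```

```bash
python3 - <<'E'
from h import *
from workcell import viewer,env
for n in ('top','scene','wrist'):
    c=viewer.camera(n); P=cloud(c)
    m=((abs(P[...,2]-.169)<.008)&(np.hypot(P[...,0]-.469,P[...,1]-.2175)<.075)).astype(np.uint8)
    k,l,st,_=cv2.connectedComponentsWithStats(m); i=1+np.argmax(st[1:,4]); q=P[l==i]
    A=np.c_[q[:,:2]-[.469,.2175],np.ones(len(q))]; f=np.linalg.lstsq(A,q[:,2],rcond=None)[0]
    print(n,st[i],np.median(q[:,2]),rect(q[:,:2]),'slopes,z',f.round(4))
    if n=='wrist': cv2.imwrite('pics/w2.png',c['image'][:,:,::-1])
    if n=='scene': cv2.imwrite('pics/s2.png',cv2.resize(c['image'][200:360,280:480,::-1],None,fx=3.5,fy=3.5))
to(.469,.2175,.1515,.085)
E
```

```text
top [250 226  11  20 128] 0.17009348408389968 (array([499.4, 199.1,  39.8,  18.7]), 0.156) slopes,z [0.0048 0.0693 0.1714]
scene [350 254  46  40 922] 0.1690092220504833 (array([481.1, 219.5,  88.4,  59.9]), 0.049) slopes,z [-0.0044 -0.0187  0.1691]
wrist [  269   160    95   131 11822] 0.16900884826272644 (array([481.8, 219.4,  84.2,  58.2]), 0.066) slopes,z [-0.0022 -0.001   0.169 ]
shift cm [0.06 0.02 9.92] turn -0.0 psi 0.085 tilt 0.0008 q7 -1.97 F [0.03 0.47 0.06] w 0.0868 t 14.275
```

View pics/s2.png

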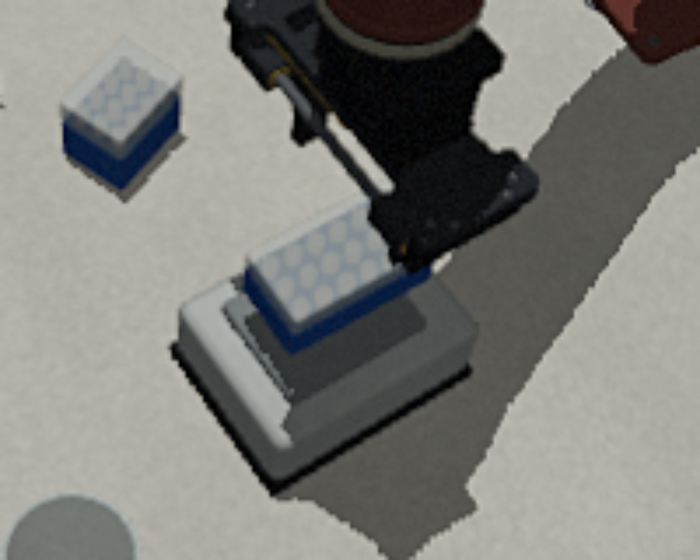

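The crop shows the box standing level on the pad, centred: lid at z 0.169, slopes under 0.003 by the wrist view, centre about (0.469, 0.218). It is let go. Now I shut the fingers and press.

Call:
send_rows(
  moves="0 0 0 0 0;0 0 0 0 -1;0 0 0 0 -1;0 0 0 0 -1;0 0 0 0 -1;0 0 0 0 -1;0 0 0 0 -1;0 0 0 0 -1",
)

```text
time_s: 15.28
ee_pos: [0.4688, 0.2178, 0.2513]
tcp_rot: [0.999, 0.042, 0.0, 0.0]
wrist_force: [0.7, -0.0, 0.2]
width: 0.0148
gripper_force: 0.0
```

Call:
send_rows(
  moves="0 0 1.5 0 -1;0 0 2 0 -1;0 0 1.5 0 -1;0 0 0.6 0 -1;0 0 0.3 0 -1;0 0 0 0 -1;0 0 0 0 -1",
)

```text
time_s: 16.15
ee_pos: [0.4691, 0.218, 0.1927]
tcp_rot: [0.999, 0.042, 0.0, -0.0]
wrist_force: [0.3, 0.1, -0.0]
width: 0.0005
gripper_force: 0.0
```

```bash
python3 -c "
from h import *
to(.469,.218,.182,.085)"
```

```text
shift cm [-0.01  0.    1.07] turn -0.0 psi 0.085 tilt 0.0008 q7 -1.93 F [ 0.34  0.09 -0.03] w 0.0005 t 16.15
```

Call:
send_rows(
  moves="0 0 0.2 0 -1;0 0 0.2 0 -1;0 0 0 0 -1;0 0 0 0 -1",
)

```text
time_s: 16.65
ee_pos: [0.4688, 0.2178, 0.1882]
tcp_rot: [0.999, 0.042, -0.0, 0.0]
wrist_force: [0.3, 0.3, 0.1]
width: 0.0002
gripper_force: 0.1
```

Call:
send_rows(
  moves="0 0 0.15 0 -1;0 0 0.15 0 -1;0 0 0 0 -1;0 0 0 0 -1;0 0 0 0 -1",
)

```text
time_s: 17.27
ee_pos: [0.4688, 0.2179, 0.1853]
tcp_rot: [0.999, 0.042, 0.0, -0.0]
wrist_force: [-1.6, -1.5, 3.6]
width: 0.0003
gripper_force: 2.3
```

Call:
send_rows(
  moves="0 0 0.1 0 -1;0 0 0.1 0 -1;0 0 0.1 0 -1;0 0 0 0 -1;0 0 0 0 -1;0 0 0 0 -1;0 0 0 0 -1",
)

```text
time_s: 18.15
ee_pos: [0.4689, 0.2178, 0.1824]
tcp_rot: [0.999, 0.042, 0.0, -0.0]
wrist_force: [-1.1, -1.1, 6.9]
width: 0.0006
gripper_force: 3.3
```

```bash
python3 - <<'E'
from h import *
from workcell import viewer,env
Fs=[]
for n in ('wrist','scene','wrist','scene','wrist','scene'):
    c=viewer.camera(n); P=cloud(c)
    s=env.read_state(); Fs.append([s['wrist_force'][2],s['ee_pos'][2]])
    m=((abs(P[...,2]-.164)<.007)&(np.hypot(P[...,0]-.469,P[...,1]-.2175)<.075)).astype(np.uint8)
    k,l,st,_=cv2.connectedComponentsWithStats(m); i=1+np.argmax(st[1:,4]); q=P[l==i]
    A=np.c_[q[:,:2]-[.469,.2175],np.ones(len(q))]; f=np.linalg.lstsq(A,q[:,2],rcond=None)[0]
    if len(Fs)<3: print(n,np.median(q[:,2]),rect(q[:,:2]),f.round(4))
    if n=='wrist': cv2.imwrite('pics/w3.png',c['image'][:,:,::-1])
print(np.round(Fs,4).tolist())
E
```

```text
wrist 0.16320438259891246 (array([496.7, 220.3,  58.3,  54.4]), 1.636) [-0.0231 -0.0018  0.164 ]
scene 0.1633623533628007 (array([495.5, 221. ,  58.8,  58.2]), 0.058) [-0.0153 -0.0125  0.1639]
[[7.1507, 0.1824], [7.1261, 0.1824], [6.6424, 0.1824], [6.305, 0.1824], [6.4995, 0.1824], [6.1375, 0.1824]]
```

View pics/w3.png

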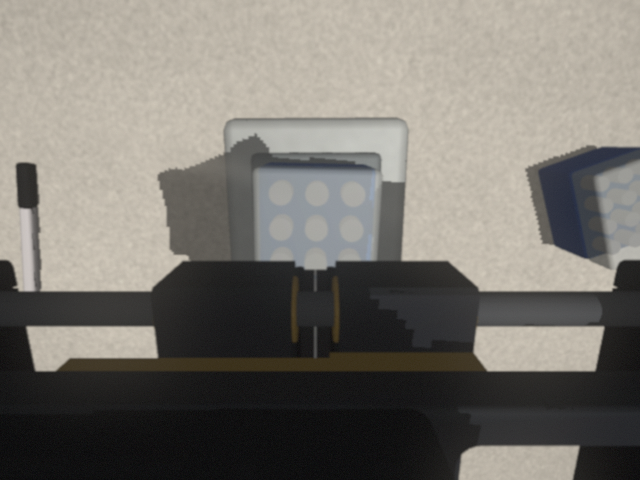

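The wrist view shows the box (columns 255–380) square on the pad under the shut fingertips. Lid z is 0.1633, about 5.7 mm down, and the push is about 6.5 N, so the pad is about half-way and steady.

```bash
python3 -c "
from workcell import ticket
print(ticket.hand_in())"
```

```text
the job is handed in; nothing more can be done
None
```

I handed the job in with the oblong box set level on the mixer pad, let go, and then pressed with about 6.5 N so the pad is held about 5.7 mm down; the hand-in returned no verdict.

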